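# Fetch the seasoning from behind the sauces

### The arm

A 7-joint arm with a two-finger parallel gripper is mounted at the origin on a cart in front of the work surface, level with it; the furniture and walls round the work are solid. World frame = base frame: x ahead of the robot, y to its left, z up, the work surface at z = 0. Lengths are in m, angles in rad, forces in N, time in s.
With the tool pointing down it reaches from about 0.425 to 0.825 m from the base axis. Payload 3.6 kg.
Tool frame: the origin (TCP) lies at the very end of the fingers, on their centre line; the grasp point (between the pads) lies 19 mm behind it; z points along the fingers, y is the direction in which the jaws open and shut (so a half turn about z gives the same grasp; the last joint's range is limited). The gripper opens to 85 mm and grips with 20 to 120 N. Pads are 22 mm wide; open, the fingers measure 114 mm over their backs; the gripper's body (76 mm by 85 mm) begins 54 mm behind the grasp point. The pads swing forward as they close: fully open they stand 13 mm farther back than shut.
Start: joints at [-1.181, 0.615, -0.013, 1.423, 0.008, 1.103, -0.04], TCP at [0.263, 0.594, 0.231] pointing down, gripper open.
Joint ranges: [-3.12, 3.12], [-0.3, 2.06], [-1.34, 1.32], [0.26, 2.42], [-1.36, 4.5], [0.01, 1.98], [-2.84, 2.84]. Speed limits (rad/s): [2.79, 2.79, 3.14, 3.14, 3.14, 3.14, 3.14].

### API

Orientations are given as a 3x3 rotation matrix whose columns are the frame's x, y, z axes.
In Python, from bench import env gives the robot as it stands. Calls block until the motion is done:
- env.move_pose(position, orientation): joint-space move of the TCP to a pose.
- env.move_l(position, rot=None, v=0.15, until_force=None): straight line of the TCP; rot=None keeps the orientation; v is the mean speed in m/s. With until_force (N) it stops when the force on the tool has changed by that much, and returns True; else False.
- env.set_joints(angles): joint-space move.
- env.command_gripper(opening): opening from 0.0 (shut) to 1.0 (fully open); the grip force is fixed at half the most; returns when the fingers have stopped.
- env.wait(seconds).
- env.inverse_kinematics(position, orientation): joint angles nearest the present ones, or None.
- env.get_state(): the state.
- env.snapshot(name): name is "scene" or "side" or "wrist"; returns a dict with "image" (384x512x3 uint8, blue, green, red), "intrinsics" (3x3 intrinsics, pixels), "rvec" (rotation vector, rad) and "tvec" (3), from world to camera coordinates, as OpenCV has them; the wrist camera has in their place "mount" (4x4, takes a point from camera to tool coordinates, whose origin is the TCP and whose axes are the flange's). Camera axes: x right, y down, z forward; pixel columns grow to the right and rows downward; lengths in m; the calibration is good to about 2 mm. A picture is of the moment at which its call begins: read the wrist's pose just before it. There is no depth.
A pose or a line that the arm cannot do raises env.Unreachable and nothing moves.
- env.sign_off(): hands the job in, once; it reports no verdict.
The state is a dict: "time_s": time; "joint_pos": joint angles; "dq": joint speeds; "joint_torque": joint torques, N m; "tool_pos": TCP position; "tcp_rot": TCP orientation; "ft_force": force on the tool from outside, world axes, zero at the start; "wrist_torque": the same for the moment, N m; "grip_width": opening from 0.0 (shut) to 1.0 (fully open).
Only numpy, scipy, OpenCV 4.12 (cv2) and the standard library are available. Lean on these libraries where they do the work, as an engineer would, in place of code of your own. Each camera call takes 0.05 s, during which the arm holds its last target.

### The job

Fetch the seasoning jar that is hemmed in at the middle of the rack's back row: first stand all three sauce bottles upright on the chopping board, then stand the seasoning jar wholly on the small cork coaster, and after that put each sauce bottle back upright on the very pad of the rack where it stood at the start. Keep everything upright and leave the two dark-capped spice jars in the rack where they are.

Things in the scene. Friction and masses are not known exactly. Their poses are not given: they have to be found in the camera images.
- sauce_tall_mid (a point): Tallest sauce bottle, clear with a purple-marked label and a slim neck with a gold cap: round body 62 mm across, 237 mm high, foot 118.5 mm below the point; grip it by the cap: about 34 mm across 20 mm below the top (solid there as a cone that narrows to 28 mm at the top); loose, 0.15 to 0.29 kg, may swing a little between two fingers. The point is on its axis, half-way up; z is up along the bottle
- sauce_dark_mid (a point): Dark sauce bottle with a green cap: round body 60 mm across, 201 mm high, foot 100.5 mm below the point; grip it by the cap: about 35 mm across 20 mm below the top (solid there as a cone that narrows to 28 mm at the top); loose, 0.15 to 0.29 kg, may swing a little between two fingers. The point is on its axis, half-way up; z is up along the bottle
- sauce_pale_mid (a point): Pale creamy sauce bottle with a red cap: round body 64 mm across, 193 mm high, foot 96.5 mm below the point; grip it by the cap: about 37 mm across 20 mm below the top (solid there as a cone that narrows to 32 mm at the top); loose, 0.15 to 0.29 kg, may swing a little between two fingers. The point is on its axis, half-way up; z is up along the bottle
- seasoning_mid (a point): The seasoning jar to fetch: small squarish clear jar with a gold-coloured cap, the lowest thing in the rack, 42 x 42 mm, 96 mm high (the cap, the top 20 mm, is round, 41 mm across); at the start in the middle of the rack's back row. About 0.1 kg. The point is on its axis, half-way up (48 mm above its underside)
- spice_left_mid (a point): Bystander: round spice jar with a dark cap, 41 mm across, 105 mm high, standing in the front left corner of the rack (seen from the robot with the rack facing it). The point is on its axis, half-way up (52 mm above its underside)
- spice_right_mid (a point): Bystander: round spice jar with a dark cap, 41 mm across, 105 mm high, standing in the front right corner of the rack (seen from the robot with the rack facing it). The point is on its axis, half-way up (52 mm above its underside)
- rack: Fixed wooden rack, 166 (x) by 256 mm (y), rim 26 mm high, back panel (at +x) 88 mm. Origin on the table under it; x to the back, y to the left. Floor 10 mm up with six round grey pads: rows at x = -26 (front) and +40 mm (back), at y = -78, 0, +78. The seasoning starts on the middle back pad, spice jars on the outer front pads, bottles in any order on the other three, within about 5 mm
- board_top (a point): Fixed wooden chopping board lying flat on the table left or right of the rack, 200 mm (its x) by 280 mm (its y), 22 mm thick. The point is the middle of its top face; z up. The place to set the bottles aside
- coaster_top (a point): Fixed round cork coaster, 72 mm across, 6 mm thick, on the other side of the rack. The point is the middle of its top face; z up
Not all that is in view belongs to the job. Leave any orange look-alike of the part that bears sauce_tall_mid alone.

How it is judged:
By the outcome, as a careful person would: the job done as asked, in the order asked, and still so for the second after the job is handed in, with the robot touching nothing.
It also fails if it takes over 144 s, if anything falls off the work surface, if the arm or the gripper's body presses on something with over 40 N, if the wrist force passes 120 N, or if a joint passes its speed limit or range.

## Working session

There is one attempt and no reset: what is moved stays moved. The work goes in short steps, each a Python script; the robot and the scene stay as the last script left them, time stands still between calls to the robot, and variables do not carry over. Pictures are saved under pics/ and viewed, and the job is handed in when it is done.

```bash
ls; mkdir -p pics
python3 - <<'E'
from bench import env
import cv2,numpy as np
for n in ["scene","side","wrist"]:
    s=env.snapshot(n); cv2.imwrite(f"pics/{n}0.png",s["image"])
    for k in s:
        if k!="image": print(n,k,np.round(s[k],4).tolist())
st=env.get_state()
print(st["time_s"],st["tool_pos"],st["tcp_rot"],st["grip_width"])
E
```

```text
pics
scene intrinsics [[415.7884, 0.0, 263.4857], [0.0, 415.7884, 188.1212], [0.0, 0.0, 1.0]]
scene rvec [2.2493, -1.0202, 0.3638]
scene tvec [-0.3467, 0.3727, 1.0629]
side intrinsics [[479.3927, 0.0, 257.1138], [0.0, 479.3927, 192.4963], [0.0, 0.0, 1.0]]
side rvec [1.3716, 2.4645, -0.6523]
side tvec [0.2541, -0.3308, 1.8995]
wrist intrinsics [[303.382, 0.0, 255.9187], [0.0, 303.382, 192.7643], [0.0, 0.0, 1.0]]
wrist mount [[-0.0001, -0.95, -0.3124, 0.0788], [1.0, -0.0003, 0.0006, 0.0009], [-0.0006, -0.3124, 0.95, -0.1437], [0.0, 0.0, 0.0, 1.0]]
0.15 [0.26287714 0.5938434  0.23040703] [[-9.14428988e-01  4.04745626e-01 -7.76907440e-04]
 [ 4.04746371e-01  9.14427206e-01 -1.80543571e-03]
 [-2.03169062e-05 -1.96539321e-03 -9.99998068e-01]] 1.002045987652782
```

View pics/scene0.png

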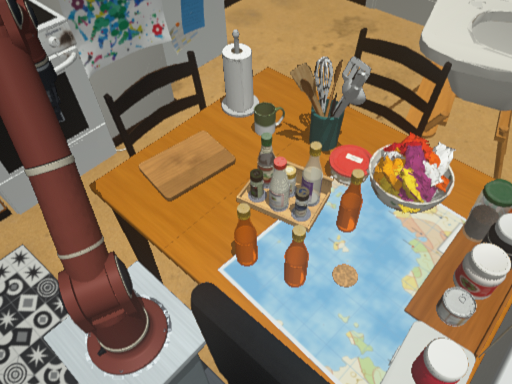

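View pics/side0.png

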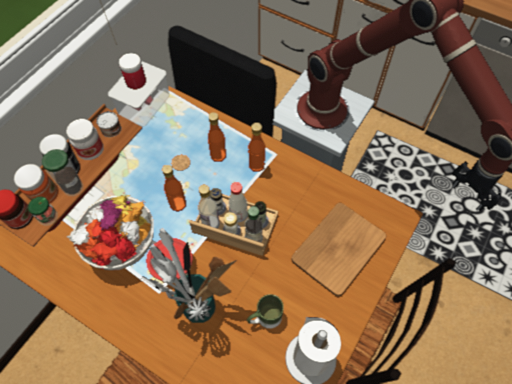

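View pics/wrist0.png

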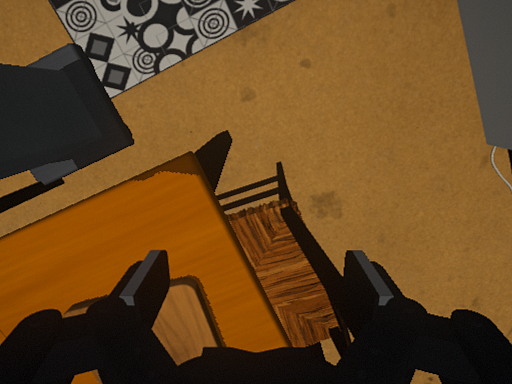

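Scene: rack at about (285,195), board at (187,165), coaster at (344,275), and three orange look-alikes at (245,235), (296,258) and (350,200). I'll zoom in next.

```bash
python3 - <<'E'
import cv2
a=cv2.imread("pics/scene0.png")[120:250,220:380]
cv2.imwrite("pics/scene0z.png",cv2.resize(a,None,fx=4.6,fy=4.6,interpolation=cv2.INTER_CUBIC))
a=cv2.imread("pics/side0.png")[170:260,150:290]
cv2.imwrite("pics/side0z.png",cv2.resize(a,None,fx=5.5,fy=5.5,interpolation=cv2.INTER_CUBIC))
E
cat > h.py <<'E'
from bench import env
import cv2,numpy as np
def cam(s):
    R,_=cv2.Rodrigues(np.array(s["rvec"],float)); t=np.array(s["tvec"],float).reshape(3)
    return np.array(s["intrinsics"]),R,t
def wcam(s,st):
    M=np.array(s["mount"]); Rw=np.array(st["tcp_rot"]); p=np.array(st["tool_pos"])
    Rc=Rw@M[:3,:3]; c=Rw@M[:3,3]+p
    return np.array(s["intrinsics"]),Rc.T,-Rc.T@c
def ray(C,uv):
    K,R,t=C; d=R.T@np.linalg.solve(K,[uv[0],uv[1],1.]); return -R.T@t,d/np.linalg.norm(d)
def onz(C,uv,z):
    o,d=ray(C,uv); return o+d*(z-o[2])/d[2]
def proj(C,p):
    K,R,t=C; q=K@(R@np.asarray(p,float)+t); return q[:2]/q[2]
def tri(C1,u1,C2,u2):
    o1,d1=ray(C1,u1);o2,d2=ray(C2,u2)
    A=np.stack([d1,-d2],1); s=np.linalg.lstsq(A,o2-o1,rcond=None)[0]
    a,b=o1+s[0]*d1,o2+s[1]*d2
    return (a+b)/2,np.linalg.norm(a-b)
E
```

```text
(no output)
```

View pics/scene0z.png

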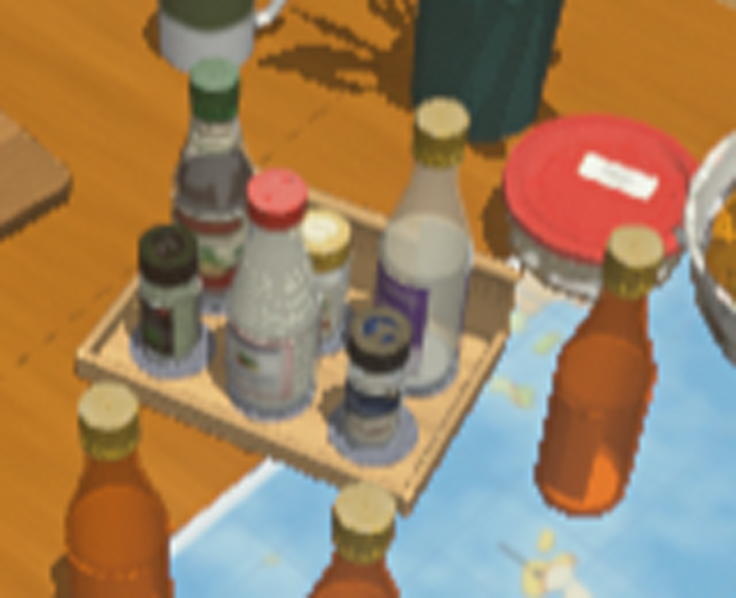

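View pics/side0z.png

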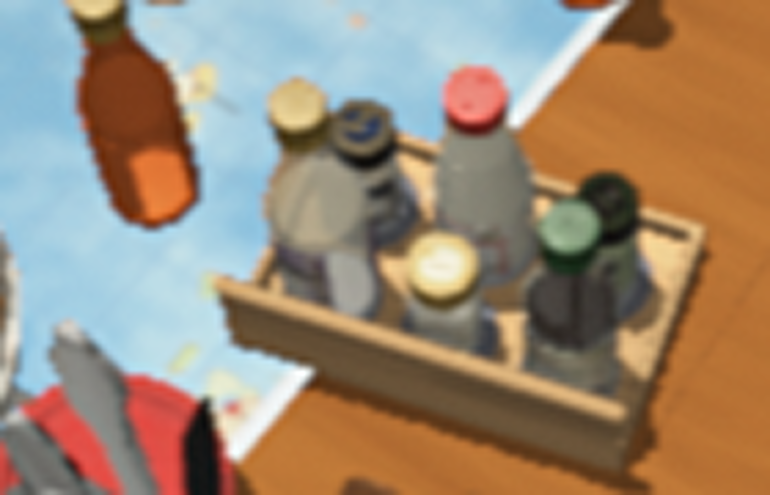

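Run:
```python
from h import *
S=env.snapshot("scene");D=env.snapshot("side");CS=cam(S);CD=cam(D)
f=lambda p,s,o:np.array([(p[0]+.5)/s-.5+o[0],(p[1]+.5)/s-.5+o[1]])
pts=dict(dark=((216,76),(570,226),.211),pale=((278,187),(475,91),.203),tall=((442,118),(297,105),.247),seas=((325,232),(443,260),.106),spl=((167,244),(608,196),.115),spr=((378,330),(362,123),.115),lookR=((636,246),None,.237),)
for n,(a,b,z) in pts.items():
    a=f(a,4.6,(220,120)); print(n,'scene',onz(CS,a,z).round(4),end=' ')
    if b: b=f(b,5.5,(150,170)); print('side',onz(CD,b,z).round(4),'tri',*[np.round(x,4) for x in tri(CS,a,CD,b)])
    else: print()
# coaster
for im,C,box,n in((S["image"],CS,(325,255,365,295),'s'),(D["image"],CD,(160,145,205,180),'d')):
    x0,y0,x1,y1=box; h=cv2.cvtColor(im[y0:y1,x0:x1],cv2.COLOR_BGR2HSV)
    m=((h[...,0]<25)&(h[...,1]>60)).astype(np.uint8)
    k,l,st,c=cv2.connectedComponentsWithStats(m); i=1+np.argmax(st[1:,4]); print('coaster',n,st[i],onz(CS if n=='s' else CD,c[i]+[x0,y0],.005).round(4))
    # rough width
    cc=max(cv2.findContours((l==i).astype(np.uint8),cv2.RETR_EXTERNAL,cv2.CHAIN_APPROX_NONE)[0],key=cv2.contourArea).reshape(-1,2)+[x0,y0]
    P=np.array([onz(C,q,.006)[:2] for q in cc]); print(P.min(0),P.max(0))
for q in ((139,165),(203,132),(236,158),(176,195)): print('board scene',onz(CS,q,.022).round(3))
a=S["image"][120:210,130:245];cv2.imwrite("pics/bs.png",cv2.resize(a,None,fx=6,fy=6,interpolation=cv2.INTER_CUBIC))
a=D["image"][195:305,280:400];cv2.imwrite("pics/bd.png",cv2.resize(a,None,fx=5,fy=5,interpolation=cv2.INTER_CUBIC))
```

```text
dark scene [0.6185 0.0684 0.211 ] side [0.6178 0.0715 0.211 ] tri [0.6183 0.0701 0.2102] 0.0029
pale scene [ 0.5744 -0.0207  0.203 ] side [ 0.5698 -0.0221  0.203 ] tri [ 0.5717 -0.0218  0.2058] 0.0018
tall scene [ 0.6498 -0.0851  0.247 ] side [ 0.6488 -0.0841  0.247 ] tri [ 0.6493 -0.0846  0.2471] 0.0014
seas scene [ 0.6366 -0.0124  0.106 ] side [ 0.6304 -0.0097  0.106 ] tri [ 0.6331 -0.0113  0.1083] 0.0059
spl scene [0.553  0.0547 0.115 ] side [0.5474 0.0528 0.115 ] tri [0.5498 0.0531 0.1189] 0.002
spr scene [ 0.5858 -0.0964  0.115 ] side [ 0.5829 -0.0987  0.115 ] tri [ 0.584  -0.0977  0.1177] 0.0001
lookR scene [ 0.6465 -0.2267  0.237 ] 
coaster s [  7   9  26  23 449] [ 0.5006 -0.3227  0.005 ]
[ 0.46604883 -0.35681257] [ 0.53494959 -0.28773358]
coaster d [  2   9  28  26 371] [ 0.5215 -0.3279  0.005 ]
[ 0.46474155 -0.3666926 ] [ 0.58558542 -0.2885296 ]
board scene [0.38  0.439 0.022]
board scene [0.638 0.396 0.022]
board scene [0.621 0.212 0.022]
board scene [0.375 0.242 0.022]
```

View pics/bs.png

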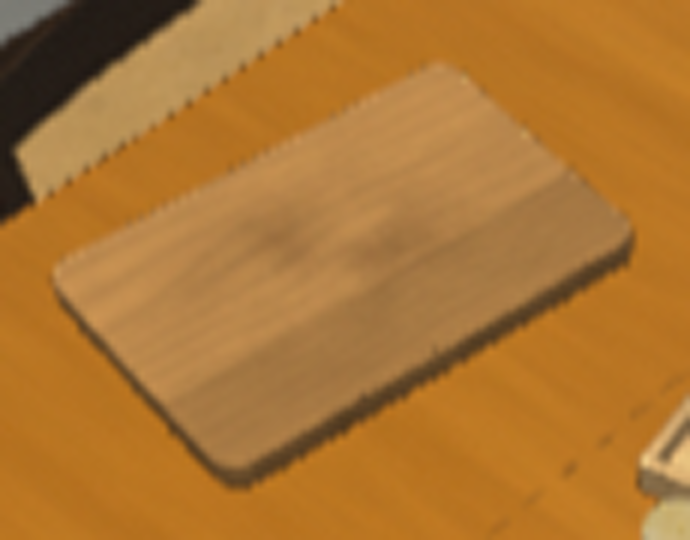

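View pics/bd.png

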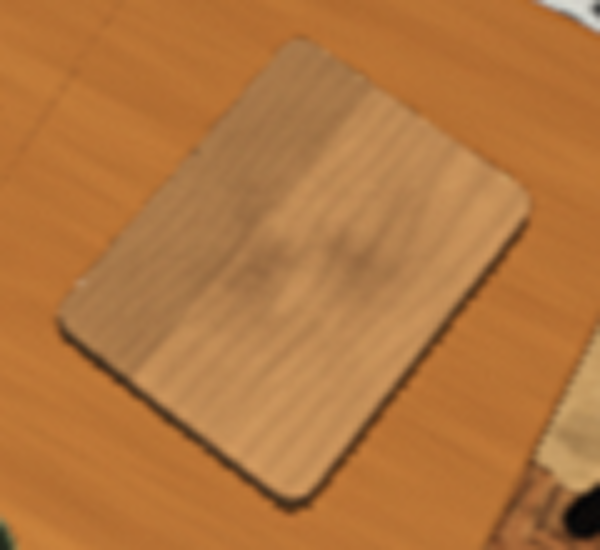

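Run:
```python
from h import *
S=env.snapshot("scene");D=env.snapshot("side");CS=cam(S);CD=cam(D)
# orange caps tops approx
for n,a,b in(("A",(245,208),(256,127)),("B",(298.5,230),(214,117)),("C",(357.5,173),(168,171))):
    print(n,tri(CS,a,CD,b))
print('pot rim c',tri(CS,(326,117),CD,(200,303)))
print('utensil tops',tri(CS,(357,63),CD,(165,240)), tri(CS,(323,62),CD,(200,306)), 'brown',onz(CS,(296,70),.3))
print('mug',onz(CS,(266,107),.09), 'lid',onz(CS,(350,158),.06))
# rack fit
m={'dark':(.040,.078),'tall':(.040,-.078),'pale':(-.026,0),'seas':(.04,0),'spl':(-.026,.078),'spr':(-.026,-.078)}
w={'dark':(.6183,.0701),'tall':(.6493,-.0846),'pale':(.5717,-.0218),'seas':(.6331,-.0113),'spl':(.5498,.0531),'spr':(.584,-.0977)}
A=np.array([m[k] for k in m]);B=np.array([w[k] for k in m]);a=A-A.mean(0);b=B-B.mean(0)
th=np.arctan2((a[:,0]*b[:,1]-a[:,1]*b[:,0]).sum(),(a*b).sum());R=np.array([[np.cos(th),-np.sin(th)],[np.sin(th),np.cos(th)]])
o=B.mean(0)-R@A.mean(0);print('rack',o,th,np.degrees(th))
for k in m:print(k,(R.T@(np.array(w[k])-o)-m[k]).round(4), 'pad',(o+R@m[k]).round(4))
for q in((.083,.128,.088),(.083,-.128,.088),(-.083,.128,.026),(-.083,-.128,.026)):
    P=np.r_[o+R@q[:2],q[2]];print(q,P.round(3),proj(CS,P).round(1),proj(CD,P).round(1))
st=env.get_state();print(st['time_s'],st['joint_pos'])
a=cv2.imread("pics/scene0.png")[50:310,210:400]
cv2.imwrite("pics/z2.png",cv2.resize(a,None,fx=2.3,fy=2.3,interpolation=cv2.INTER_CUBIC))
```

```text
A (array([ 0.36547271, -0.0786998 ,  0.23588005]), np.float64(0.005171513729202261))
B (array([ 0.40172498, -0.21889141,  0.23420641]), np.float64(0.003643650845435198))
C (array([ 0.64943911, -0.22233109,  0.23162904]), np.float64(0.003908230897099468))
pot rim c (array([0.91582635, 0.06252703, 0.09870622]), np.float64(0.015337371351502942))
utensil tops (array([ 0.88060495, -0.03596501,  0.37194426]), np.float64(0.015915823365186134)) (array([0.95284858, 0.11794478, 0.27663004]), np.float64(0.005218833469588385)) brown [0.83337861 0.13391635 0.3       ]
mug [0.83375446 0.25970552 0.09      ] lid [ 0.84311    -0.10212765  0.06      ]
rack [ 0.59418589 -0.01682014] 0.20916088604864233 11.984036009803948
dark [0.0016 0.002 ] pad [0.6171 0.0678]
tall [-0.0002  0.0003] pad [ 0.6495 -0.0848]
pale [ 0.003  -0.0002] pad [ 0.5688 -0.0222]
seas [-0.0008 -0.0027] pad [ 0.6333 -0.0085]
spl [-0.0029 -0.0004] pad [0.5526 0.0541]
spr [-0.0008  0.001 ] pad [ 0.5849 -0.0985]
(0.083, 0.128, 0.088) [0.649 0.126 0.088] [259.6 151.5] [262.9 244. ]
(0.083, -0.128, 0.088) [ 0.702 -0.125  0.088] [331.8 179.8] [188.8 219.4]
(-0.083, 0.128, 0.026) [0.486 0.091 0.026] [233.9 197.8] [278.9 209.3]
(-0.083, -0.128, 0.026) [ 0.54  -0.159  0.026] [307.1 230.3] [210.1 187.5]
0.35 [-1.18047709  0.61517488 -0.01260809  1.42371598  0.00814442  1.1034189
 -0.04039348]
```

View pics/z2.png

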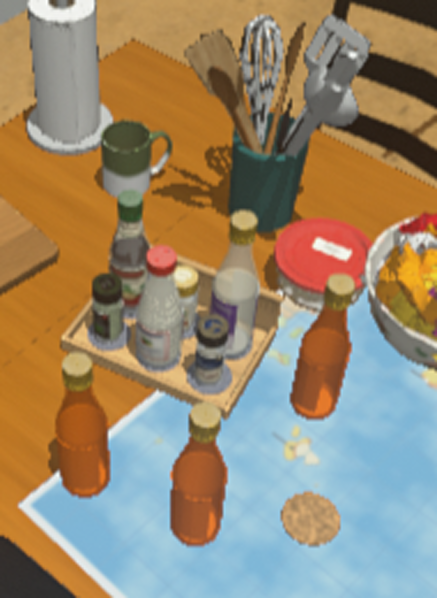

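Run:
```python
from h import *
from scipy.spatial.transform import Rotation as Ro
def rot(az,off=0,tilt=0):
    # jaws radial when off=0 ; tilt about tangential axis
    x=np.array([-np.sin(az),np.cos(az),0]); z=np.array([0,0,-1.]); y=np.cross(z,x)
    R=np.stack([x,y,z],1); R=R@Ro.from_euler('z',off).as_matrix()
    return Ro.from_rotvec(tilt*x).as_matrix()@R
A=[];Br=[];Bz=[];az=np.arctan2(.594,.263)
for r in(.5,.6,.7,.8):
  for z in(.08,.2,.3,.4):
    for t in(-.25,0,.25):
      p=[r*np.cos(az),r*np.sin(az),z]
      q=env.inverse_kinematics(p,rot(az,0,t))
      if q is None: continue
      if t==0: print(r,z,np.round(q,2))
      if abs(q[2])>.05 or abs(q[4])>.05: continue
      a=q[1];b=q[1]+q[3];c=b+q[5]
      A.append([a,b,c]);Br.append(r);Bz.append(z)
A=np.array(A);s,c=np.sin(A),np.cos(A);n=len(A);Z=np.zeros(n);O=np.ones(n)
M=np.vstack([np.c_[s[:,0],c[:,0],s[:,1],c[:,1],s[:,2],c[:,2],O,Z],np.c_[c[:,0],-s[:,0],c[:,1],-s[:,1],c[:,2],-s[:,2],Z,O]])
x,res,rk,_=np.linalg.lstsq(M,np.r_[Br,Bz],rcond=None);print(n,x.round(4),res,rk)
```

```text
0.5 0.08 [-1.19  0.61 -0.02  2.01  0.02  0.53 -0.06]
0.5 0.2 [-1.18  0.42 -0.02  1.89  0.01  0.83 -0.06]
0.5 0.3 [-1.18  0.31 -0.02  1.74  0.01  1.09 -0.05]
0.5 0.4 [-1.19  0.25 -0.01  1.54  0.    1.35 -0.05]
0.6 0.08 [-1.18  0.71 -0.02  1.73  0.02  0.7  -0.05]
0.6 0.2 [-1.18  0.57 -0.02  1.62  0.01  0.96 -0.05]
0.6 0.3 [-1.18  0.48 -0.01  1.47  0.01  1.19 -0.04]
0.6 0.4 [-1.19  0.43 -0.01  1.27  0.    1.44 -0.04]
0.7 0.08 [-1.18  0.84 -0.01  1.41  0.01  0.89 -0.04]
0.7 0.2 [-1.18  0.72 -0.01  1.3   0.01  1.12 -0.04]
0.7 0.3 [-1.18  0.66 -0.01  1.14  0.    1.34 -0.03]
0.7 0.4 [-1.18  0.64 -0.    0.91  0.    1.59 -0.03]
0.8 0.08 [-1.18  1.01 -0.01  1.02  0.01  1.12 -0.03]
0.8 0.2 [-1.18  0.92 -0.    0.88  0.    1.34 -0.03]
0.8 0.3 [-1.18  0.89  0.    0.67 -0.    1.58 -0.03]
44 [ 5.500e-01  1.000e-04  3.722e-01 -1.000e-04  3.063e-01 -1.000e-04
  3.000e-04  2.560e-01] [2.35938801e-07] 8
```

```bash
cat >> h.py <<'E'
psi=0.209
xr=np.array([np.cos(psi),np.sin(psi),0]); X=-xr; Zt=np.array([0,0,-1.]); ROT=np.stack([X,np.cross(Zt,X),Zt],1)
def say(tag=''):
    s=env.get_state(); print(tag,'t',round(s['time_s'],2),'p',np.round(s['tool_pos'],4),'F',np.round(s['ft_force'],1),'g',round(s['grip_width'],3)); return s
E
python3 - <<'E'
from h import *
env.move_pose([.60,.01,.36],ROT)
st=say();s=env.snapshot("wrist");C=wcam(s,st)
cv2.imwrite("pics/w1.png",s["image"])
print(np.round(st['joint_pos'],2), -C[1].T@C[2])
for n,p in dict(dark=(.6183,.0701,.211),pale=(.5717,-.0218,.203),tall=(.6493,-.0846,.247),seas=(.6331,-.0113,.106)).items(): print(n,proj(C,p).round(1))
E
```

```text
t 2.79 p [0.5999 0.0114 0.3597] F [-0.1 -0.9  0.6] g 1.003
[-0.11  0.45  0.09  1.36 -0.04  1.34  1.76] [ 0.52319615 -0.0052606   0.50349158]
dark [307.9 204.4]
pale [228.9 139.9]
tall [141.7 216.1]
seas [234.2 175.6]
```

View pics/w1.png

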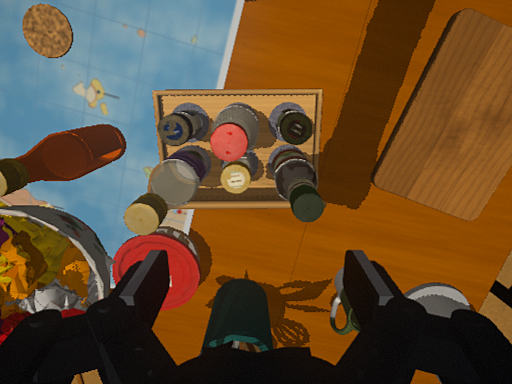

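The wrist view agrees with my predictions to within about 2 px (dark cap (307,203), pale (229,140), tall (143,214), seasoning (236,177)). I'll pick the dark bottle.

```bash
cat >> h.py <<'E'
H={'dark':.201,'pale':.193,'tall':.237}
PICK={'dark':(.6181,.0698),'pale':(.5715,-.0218),'tall':(.6493,-.0846)}
SPOT={'dark':(.595,.311),'pale':(.503,.322),'tall':(.411,.333)}
GO=.041   # tcp below top at grip
FL={'rack':.0105,'board':.022}
def pick(n,xy,base,up=.16):
    z=FL[base]+H[n]-GO
    env.move_l([*xy,z+.07],ROT,v=.3)
    env.command_gripper(1.0)
    env.move_l([*xy,z],ROT,v=.12); say(n+' at grip')
    env.command_gripper(0.0); say('closed')
    env.move_l([*xy,z+.02],ROT,v=.08); s=say('lift')
    env.move_l([*xy,up+H[n]-GO],ROT,v=.2)
    return s
def place(n,xy,base,up=.16,via=()):
    for v in via: env.move_l([*v,up+H[n]-GO],ROT,v=.25)
    env.move_l([*xy,up+H[n]-GO],ROT,v=.25)
    z=FL[base]+H[n]-GO
    env.move_l([*xy,z+.015],ROT,v=.15)
    env.wait(.3)
    hit=env.move_l([*xy,z-.006],ROT,v=.025,until_force=4.0); s=say(f'{n} down hit={hit} z-nom={env.get_state()["tool_pos"][2]-z:.4f}')
    return s
E
python3 - <<'E'
from h import *
S=env.snapshot("wrist");st=env.get_state();print('coaster w',onz(wcam(S,st),(47.5,30.5),.006))
pick('dark',PICK['dark'],'rack')
for n in("scene","wrist"): cv2.imwrite(f"pics/{n}2.png",env.snapshot(n)["image"])
E
```

```text
coaster w [ 0.50189099 -0.32222183  0.006     ]
dark at grip t 4.44 p [0.6188 0.0698 0.1713] F [ 0.3 -0.4 -0.5] g 1.001
closed t 4.97 p [0.6188 0.07   0.1717] F [ 0.3 -0.3  5.4] g 0.415
lift t 5.38 p [0.618  0.0697 0.1903] F [-1.2  0.2 -3.1] g 0.411
```

View pics/scene2.png

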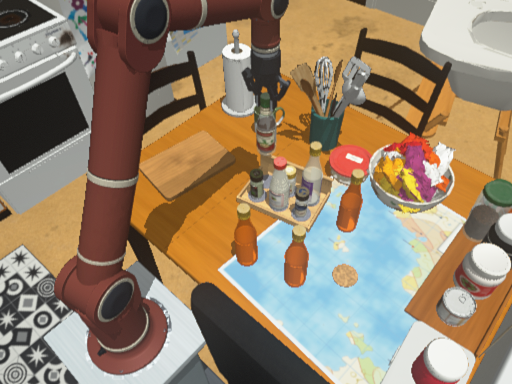

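View pics/wrist2.png

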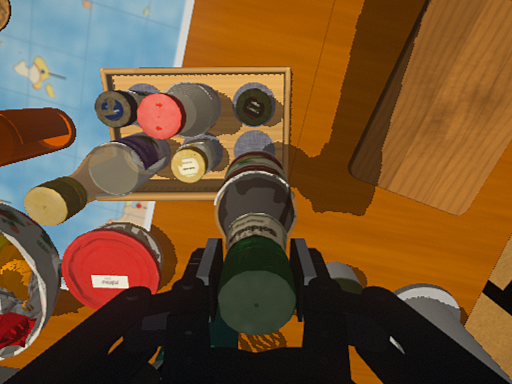

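The dark bottle hangs upright in the jaws, gripped at the cap. I'll place it on the board.

Run:
```python
from h import *
place('dark',SPOT['dark'],'board')
env.wait(.2); say()
env.command_gripper(1.0); say('open')
p=SPOT['dark']; env.move_l([*p,.33],ROT,v=.2)
for n in("scene","side","wrist"): cv2.imwrite(f"pics/{n}3.png",env.snapshot(n)["image"])
a=cv2.imread("pics/scene3.png")[80:250,130:350]; b=cv2.imread("pics/side3.png")[170:300,200:400]
b=cv2.resize(b,(400,260)); a=cv2.resize(a,(400,309)); cv2.imwrite("pics/c3.png",np.vstack([a,b]))
```

```text
dark down hit=True z-nom=0.0019 t 9.22 p [0.5949 0.3108 0.1839] F [0.1 0.1 4.6] g 0.408
 t 9.43 p [0.5948 0.3107 0.1839] F [-0.9 -0.4  5.1] g 0.414
open t 9.97 p [0.5936 0.3103 0.1821] F [ 0.3  0.4 -0.2] g 1.0
```

View pics/c3.png

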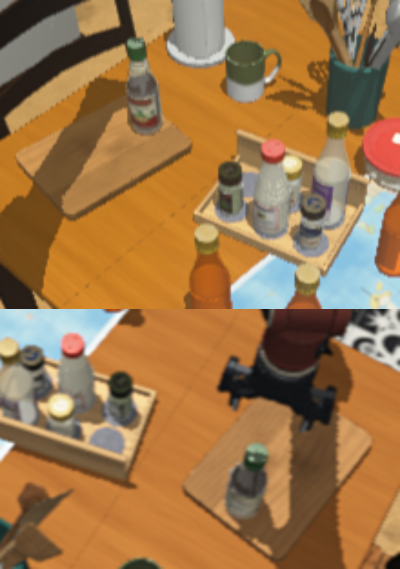

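The dark bottle stands upright on the board. Pale and tall are next.

Run:
```python
from h import *
pick('pale',PICK['pale'],'rack')
place('pale',SPOT['pale'],'board')
env.command_gripper(1.0); say('open')
env.move_l([*SPOT['pale'],.33],ROT,v=.2)
for n in("scene","side","wrist"): cv2.imwrite(f"pics/{n}4.png",env.snapshot(n)["image"])
a=cv2.imread("pics/scene4.png")[80:250,130:350]; b=cv2.imread("pics/side4.png")[170:300,200:400]
b=cv2.resize(b,(400,260)); a=cv2.resize(a,(400,309)); cv2.imwrite("pics/c4.png",np.vstack([a,b]))
```

```text
pale at grip t 13.28 p [ 0.5721 -0.0218  0.163 ] F [ 0.5 -0.2  0.5] g 1.001
closed t 13.78 p [ 0.5726 -0.0223  0.1637] F [ 0.2 -0.6  5.7] g 0.452
lift t 14.18 p [ 0.5711 -0.0216  0.1822] F [-0.7 -0.8 -1.6] g 0.458
pale down hit=True z-nom=0.0019 t 18.37 p [0.5028 0.322  0.1759] F [0.  0.1 4.5] g 0.452
open t 18.89 p [0.5019 0.3213 0.1745] F [ 0.1  0.9 -0.7] g 0.999
```

View pics/c4.png

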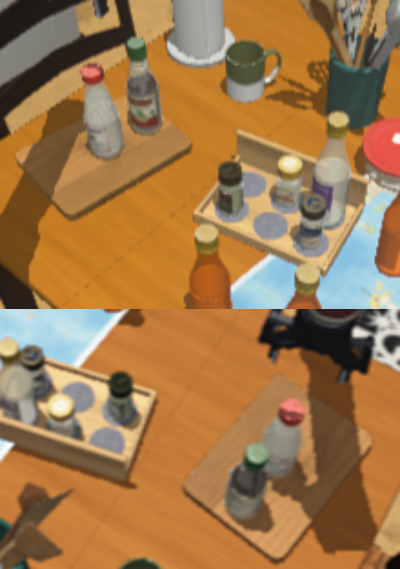

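Run:
```python
from h import *
pick('tall',PICK['tall'],'rack')
place('tall',SPOT['tall'],'board',via=[(.43,.15)])
env.command_gripper(1.0); say('open')
env.move_l([*SPOT['tall'],.35],ROT,v=.2)
for n in("scene","side","wrist"): cv2.imwrite(f"pics/{n}5.png",env.snapshot(n)["image"])
a=cv2.imread("pics/scene5.png")[80:250,130:350]; b=cv2.imread("pics/side5.png")[170:300,200:400]
b=cv2.resize(b,(400,260)); a=cv2.resize(a,(400,309)); cv2.imwrite("pics/c5.png",np.vstack([a,b]))
```

```text
tall at grip t 22.52 p [ 0.6499 -0.0847  0.2073] F [-0.   0.3  0.4] g 0.999
closed t 23.04 p [ 0.6501 -0.0849  0.2076] F [ 0.7 -0.3  3.1] g 0.404
lift t 23.44 p [ 0.6491 -0.0845  0.2264] F [-0.3  0.6 -1.6] g 0.403
tall down hit=True z-nom=0.0016 t 28.4 p [0.411  0.3329 0.2196] F [-0.8 -0.4  3. ] g 0.407
open t 28.95 p [0.4102 0.3322 0.2187] F [0.3 0.3 0.2] g 0.998
```

View pics/c5.png

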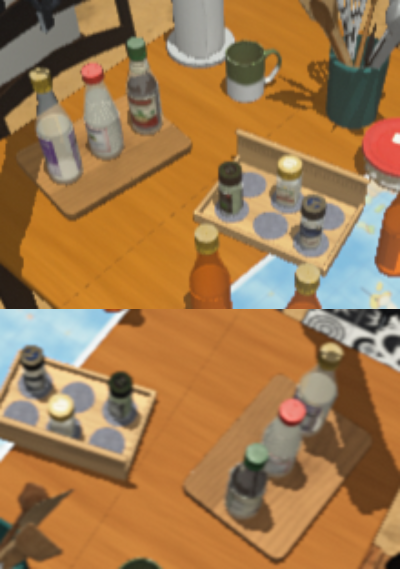

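All three bottles stand on the board. Next I'll take a closer look at the seasoning jar from a hover.

Run:
```python
from h import *
env.move_l([.633,-.0095,.25],ROT,v=.3); env.wait(.2)
st=say();s=env.snapshot("wrist");C=wcam(s,st);cv2.imwrite("pics/w6.png",s["image"])
print(proj(C,(.633,-.0105,.107)))
h=cv2.cvtColor(s["image"],cv2.COLOR_BGR2HSV)
m=((h[...,0]>18)&(h[...,0]<35)&(h[...,1]>70)&(h[...,2]>120)).astype(np.uint8)
c0=proj(C,(.633,-.0105,.107)).astype(int)
k,l,stt,c=cv2.connectedComponentsWithStats(m)
for i in range(1,k):
    if stt[i,4]>150: print(stt[i],c[i],onz(C,c[i],.106))
```

```text
t 31.66 p [ 0.6328 -0.0081  0.2506] F [ 0.5 -0.3 -0.2] g 1.001
[253.44463425 176.83101603]
[ 61  49  18  38 292] [69.62328767 65.37328767] [ 0.56788962 -0.1892975   0.106     ]
[233 161  42  28 632] [252.64873418 173.33386076] [ 0.62996145 -0.01194654  0.106     ]
```

View pics/w6.png

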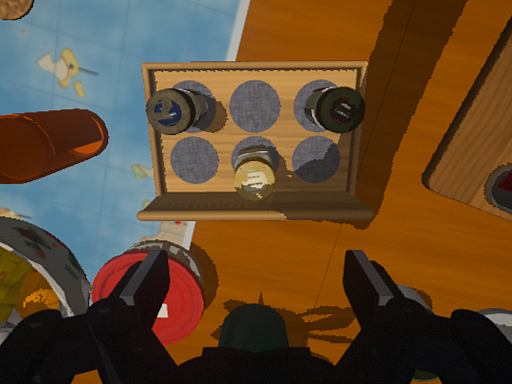

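Run:
```python
from h import *
st=env.get_state();C=wcam(env.snapshot("wrist"),st)
print('cap',onz(C,(254.5,180),.106))
for n,q in(('R',(194,160)),('L',(316,160)),('F',(255,105.5))): print(n,onz(C,q,.0105).round(4))
a=cv2.imread("pics/w6.png")[55:230,130:380];cv2.imwrite("pics/w6z.png",cv2.resize(a,None,fx=3.1,fy=3.1,interpolation=cv2.INTER_CUBIC))
```

```text
cap [ 0.63623459 -0.00913293  0.106     ]
R [ 0.6529 -0.0855  0.0105]
L [0.6202 0.0679 0.0105]
F [ 0.5707 -0.0228  0.0105]
```

View pics/w6z.png

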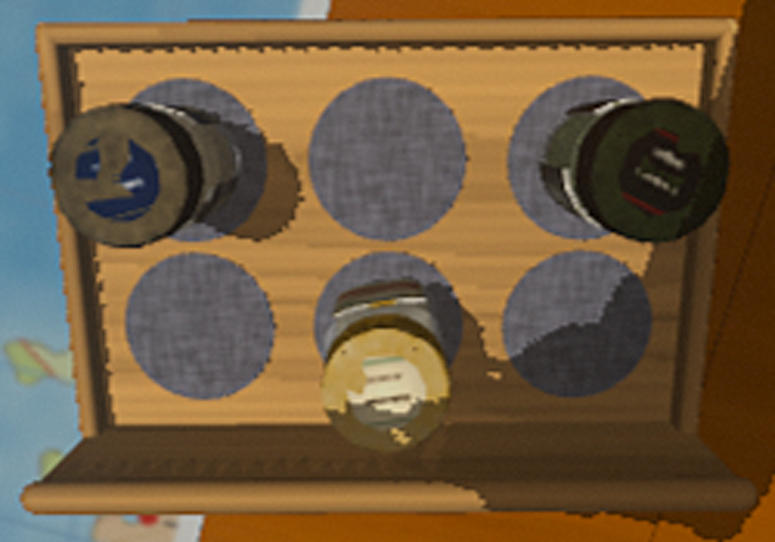

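The cap top is centred at (254,180), which gives (0.6355, -0.009). The empty pads agree with the bottle starts to about 3 mm. I'll fetch the jar now.

Run:
```python
from h import *
p=(.635,-.0095); z=.0745
env.move_l([*p,z+.05],ROT,v=.2)
env.move_l([*p,z],ROT,v=.1); say('at')
env.command_gripper(0.0); say('closed')
env.move_l([*p,z+.02],ROT,v=.08); say('lift')
env.move_l([*p,z+.16],ROT,v=.2)
env.move_l([.5012,-.3225,z+.14],ROT,v=.25); env.wait(.2); say('over')
for n in("scene","side","wrist"): cv2.imwrite(f"pics/{n}7.png",env.snapshot(n)["image"])
a=cv2.imread("pics/scene7.png")[100:330,200:430]; b=cv2.imread("pics/side7.png")[80:240,110:290]
cv2.imwrite("pics/c7.png",np.hstack([cv2.resize(a,(400,400)),cv2.resize(b,(400,356))] if 0 else [cv2.resize(a,(400,400)),cv2.resize(b,(400,400))]))
```

```text
at t 33.18 p [ 0.6356 -0.0095  0.0751] F [0.  0.3 0.5] g 1.001
closed t 33.67 p [ 0.6358 -0.0094  0.0754] F [0.4 0.6 4.2] g 0.47
lift t 34.07 p [ 0.6353 -0.0095  0.0952] F [-0.4  0.6 -1.1] g 0.473
over t 36.63 p [ 0.5019 -0.3213  0.2146] F [ 0.9 -0.4  0.1] g 0.468
```

View pics/c7.png

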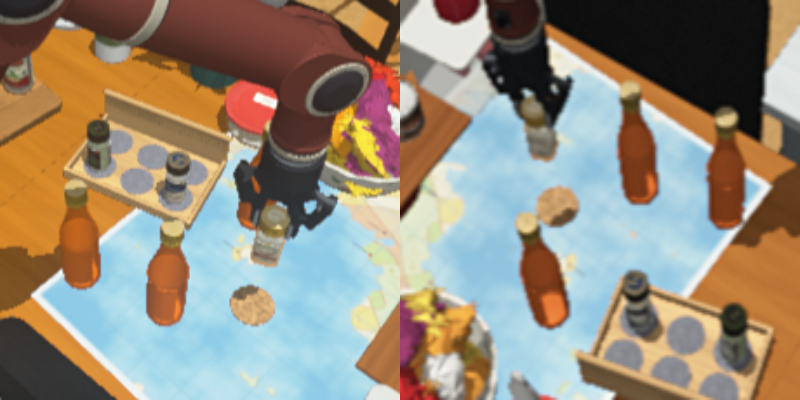

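View pics/wrist7.png

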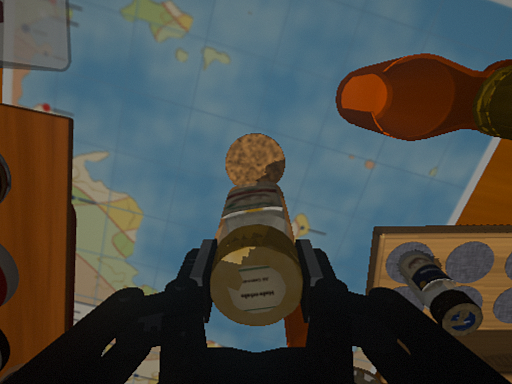

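Run:
```python
from h import *
st=env.get_state();C=wcam(env.snapshot("wrist"),st)
print('coaster',onz(C,(255,163),.006),'r px edge',onz(C,(285,163),.006))
print('cap',onz(C,(255.5,275),st['tool_pos'][2]+.0315), st['tool_pos'])
im=env.snapshot("wrist")["image"][110:340,190:320];cv2.imwrite("pics/z7.png",cv2.resize(im,None,fx=2.6,fy=2.6))
```

```text
coaster [ 0.50198413 -0.32298897  0.006     ] r px edge [ 0.49459016 -0.28824098  0.006     ]
cap [ 0.49700549 -0.32321051  0.24604245] [ 0.50147014 -0.32204008  0.21454245]
```

View pics/z7.png

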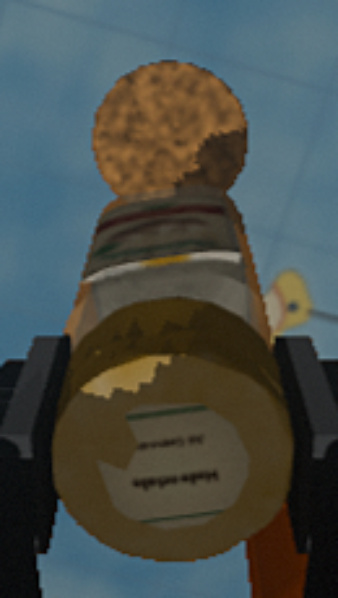

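Run:
```python
from h import *
q=(.5015,-.3228); z=.0745-.0045
env.move_l([*q,z+.015],ROT,v=.15); env.wait(.4)
hit=env.move_l([*q,z-.006],ROT,v=.025,until_force=3.0); say(f'down {hit} nom {z}')
env.command_gripper(1.0); say('open')
env.move_l([*q,z+.06],ROT,v=.12); env.move_l([*q,.26],ROT,v=.25); env.wait(.2)
st=say();s=env.snapshot("wrist");C=wcam(s,st)
cv2.imwrite("pics/wrist8.png",s["image"])
for n in("scene","side"): cv2.imwrite(f"pics/{n}8.png",env.snapshot(n)["image"])
a=cv2.imread("pics/scene8.png")[230:310,300:390]; b=cv2.imread("pics/side8.png")[120:190,140:220]
cv2.imwrite("pics/c8.png",np.hstack([cv2.resize(a,(400,400),interpolation=2),cv2.resize(b,(400,400),interpolation=2)]))
w=s["image"][100:240,180:330];cv2.imwrite("pics/w8z.png",cv2.resize(w,None,fx=4,fy=4,interpolation=2))
print(proj(C,(*q,.102)),proj(C,(*q,.006)))
```

```text
down True nom 0.06999999999999999 t 38.88 p [ 0.5014 -0.3228  0.0714] F [-0.4  0.3  3.9] g 0.468
open t 39.4 p [ 0.5006 -0.3223  0.0705] F [-0.5 -0.4  0.2] g 0.997
 t 40.91 p [ 0.5005 -0.3222  0.2576] F [0.5 0.7 0.5] g 1.002
[254.60126556 175.41685391] [254.64240601 156.87602376]
```

View pics/c8.png

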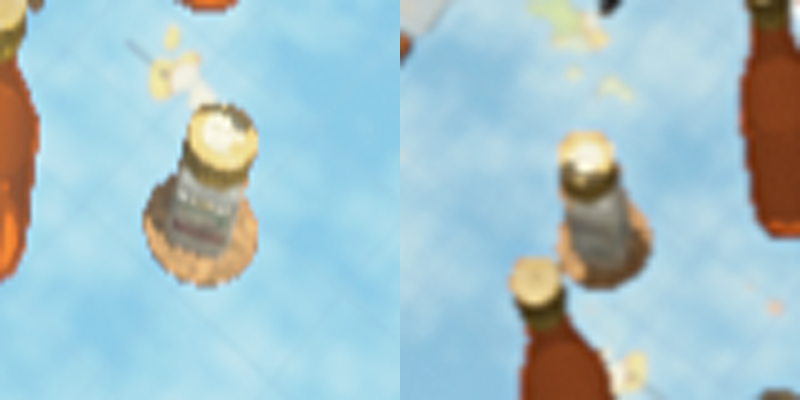

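View pics/w8z.png

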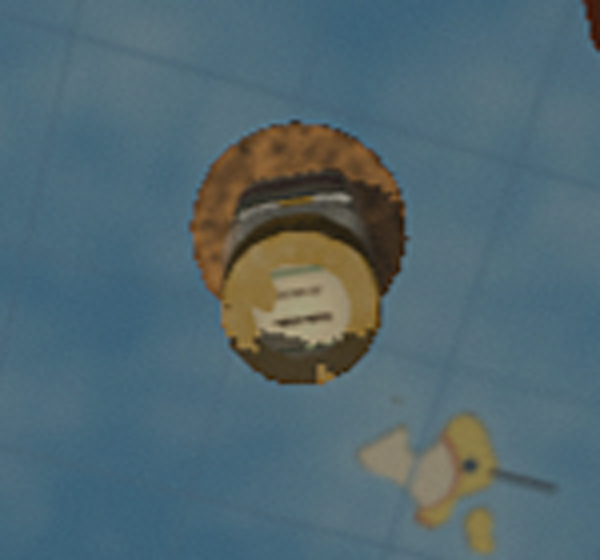

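The jar's cap top is within about 1 px of the coaster centre line, and the cork shows all round it. Now I'll return the bottles, tall first.

```bash
cat >> h.py <<'E'
BACK={'tall':(.6505,-.0850),'pale':(.5713,-.0222),'dark':(.6190,.0690)}
def shots(i):
    for n in("scene","side","wrist"): cv2.imwrite(f"pics/{n}{i}.png",env.snapshot(n)["image"])
    a=cv2.imread(f"pics/scene{i}.png")[80:250,130:350]; b=cv2.imread(f"pics/side{i}.png")[170:300,180:400]
    cv2.imwrite(f"pics/c{i}.png",np.vstack([cv2.resize(a,(400,309)),cv2.resize(b,(440,260))[:,:400]]))
E
python3 - <<'E'
from h import *
env.move_l([.53,.0,.36],ROT,v=.35)
env.move_l([.42,.30,.36],ROT,v=.35)
pick('tall',SPOT['tall'],'board',up=.17)
place('tall',BACK['tall'],'rack',up=.17,via=[(.43,.15)])
env.command_gripper(1.0); say('open')
env.move_l([*BACK['tall'],.35],ROT,v=.2)
shots(9)
E
```

```text
tall at grip t 44.61 p [0.4115 0.3334 0.2187] F [-0.4  0.1 -0. ] g 1.0
closed t 45.13 p [0.4116 0.3333 0.219 ] F [ 0.4 -0.3  5. ] g 0.404
lift t 45.53 p [0.4107 0.3328 0.2377] F [ 0.7 -0.7 -2.1] g 0.403
tall down hit=True z-nom=0.0004 t 50.67 p [ 0.6504 -0.0852  0.2069] F [-0.6  0.1  4.3] g 0.41
open t 51.22 p [ 0.6493 -0.0849  0.2054] F [0.1 0.6 0.5] g 1.003
```

View pics/c9.png

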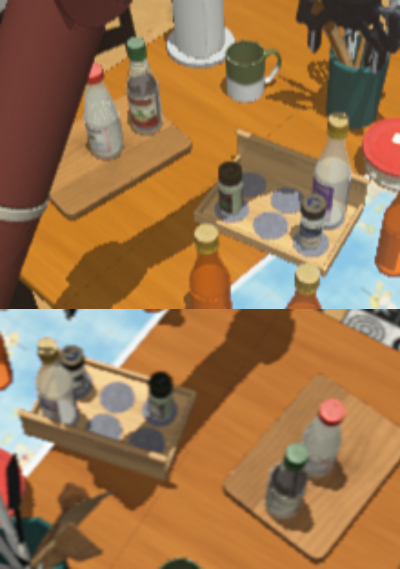

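The tall bottle is back upright on the back-right pad. Pale and dark are next.

Run:
```python
from h import *
pick('pale',SPOT['pale'],'board',up=.17)
place('pale',BACK['pale'],'rack',up=.17)
env.command_gripper(1.0); say('open')
env.move_l([*BACK['pale'],.35],ROT,v=.2)
shots(10)
```

```text
pale at grip t 54.83 p [0.5035 0.3223 0.1746] F [-0.3  0.8 -0.2] g 0.999
closed t 55.33 p [0.5038 0.3224 0.1753] F [-0.6  0.1  5.8] g 0.46
lift t 55.73 p [0.5027 0.3219 0.1937] F [ 0.9 -0.2 -3.1] g 0.46
pale down hit=True z-nom=0.0007 t 60.08 p [ 0.5712 -0.0221  0.1632] F [-1.4 -0.3  3.5] g 0.458
open t 60.61 p [ 0.57   -0.0221  0.162 ] F [0.  0.5 0.2] g 1.002
```

View pics/c10.png

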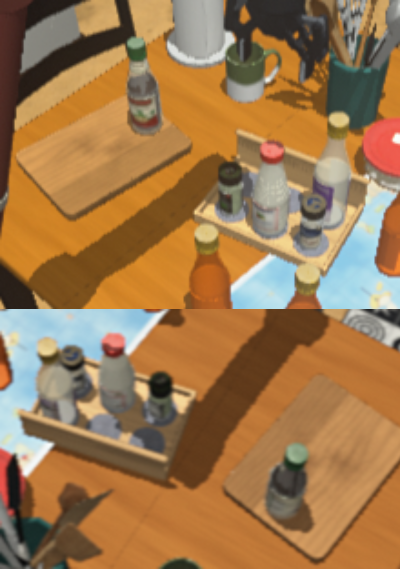

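Run:
```python
from h import *
pick('dark',SPOT['dark'],'board',up=.17)
place('dark',BACK['dark'],'rack',up=.17)
env.command_gripper(1.0); say('open')
env.move_l([*BACK['dark'],.35],ROT,v=.2)
env.move_l([.55,.02,.40],ROT,v=.25); env.wait(.2)
st=say(); s=env.snapshot("wrist"); C=wcam(s,st)
shots(11)
for n,p in dict(dark=(*BACK['dark'],.2115),pale=(*BACK['pale'],.2035),tall=(*BACK['tall'],.2475)).items(): print(n,proj(C,p).round(1))
```

```text
dark at grip t 64.11 p [0.5955 0.3113 0.1828] F [ 0.  -0.3  0.7] g 1.001
closed t 64.63 p [0.5958 0.311  0.1832] F [-0.3 -0.9  3.8] g 0.417
lift t 65.03 p [0.5948 0.3111 0.2018] F [-0.4 -0.7 -2.9] g 0.413
dark down hit=True z-nom=0.0005 t 68.97 p [0.6189 0.0687 0.171 ] F [-0.6 -0.2  5.1] g 0.411
open t 69.52 p [0.6175 0.0687 0.1694] F [ 0.4  0.7 -0.1] g 0.999
 t 71.31 p [0.5502 0.0211 0.3983] F [ 0.4  0.2 -0.6] g 1.001
dark [282.9 230.6]
pale [215.2 175.6]
tall [140.3 243.7]
```

View pics/c11.png

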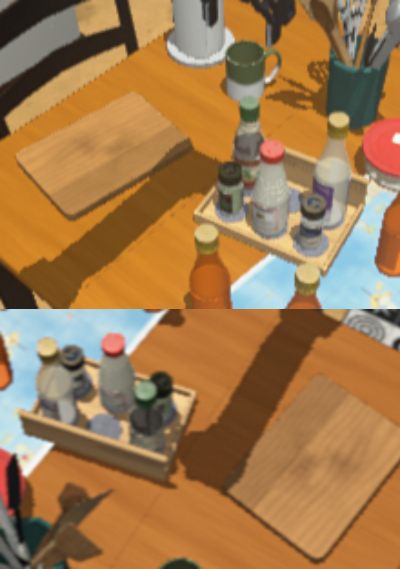

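View pics/wrist11.png

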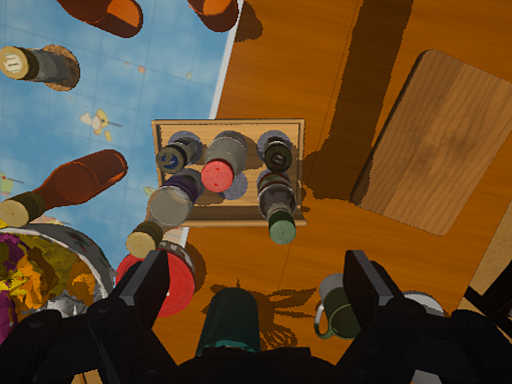

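View pics/side11.png

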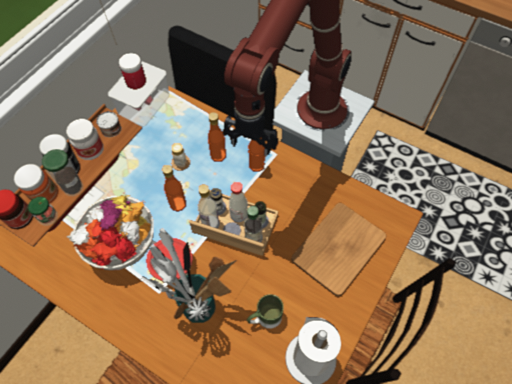

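The caps sit at (282,230), (217,175) and (142,240), all within about 4 px of prediction. The jar stands on the coaster at (180,155) in the side view and the robot is clear of everything, so I'll hand in.

Run:
```python
from bench import env
print(env.sign_off(), env.get_state()['time_s'])
```

```text
the job is handed in; nothing more can be done
the job is handed in; nothing more can be done
```

The job is done and handed in at about 71 s of the 144 s allowed; sign-off gives no verdict.

I set the dark, pale and tall bottles on the board, in that order. Then I put the seasoning jar on the coaster and returned tall (back right), pale (front middle) and dark (back left) to their starting pads.

**Last checks:**
- **Bottles:** all three look upright on their own pads. Their caps were within about 4 px of where I predicted; the tall one was furthest off. When empty, the pads measured about 1 to 3 mm from the bottles' starting positions, so I aimed each return between the two.
- **Jar:** it stands about 1 px from the coaster's centre line.
- **Other objects:** the spice jars and the orange look-alikes were never touched, and they look unmoved in the images.
- **Forces:** the highest tool force I read was about 6 N, at grasp and set-down. I read it only at those steps, not continuously.

One early check disagreed. A colour mask for the coaster in the side view bled into its surroundings, so I dropped it and used the scene and wrist views, which agreed to about 1 mm.

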